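# Send the parts bin through the one-way flaps of the transfer lane

### The job

Fetch the larger open-front parts bin from the bench ledge, keep it level, and set it down gently on the open infeed end of the steel transfer lane, in line with it and with the low front of the bin towards the flaps, and let go. Then slide it along the bed through the sprung one-way flaps until they have swung shut behind it. Never wrench the flaps or force them backwards, and leave everything else where it is.

Things in the scene. Friction and masses are not known exactly. Their poses are not given: they have to be found in the camera images.
- bin: The larger of two grey open-front bins, brass fittings fixed inside (none higher than 36 mm above its underside). 160 long (x) x 102 wide (y) x 75 high, about 0.4 kg. Origin: centre of its underside, z up. Its low front (38 mm) faces its own -x, its full-height back wall is at +x. Its sides are full height from x = -20 to +80, then slope down to the front. Mass centre near x = +7
- bin_front (a point): middle of the lower front edge of the bin (bin x = -80 mm, at the underside)
- bin_back (a point): middle of the lower back edge of the bin (bin x = +80 mm, at the underside). At the start it is about 10 mm from the ledge's upstand: no room there for a finger. The back wall is topped by a rim 9 mm thick (x = +71 to +80) and 16 mm tall (59 to 75 mm above the underside); the wall below it is 3 mm
- rim_left (a point): top of the bin's side rim on its +y side, at bin x = +5, y = +46.5, 75 mm above the underside. The rim is 9 mm thick (y = 42 to 51) and 16 mm tall, straight from x = -20 to +80; the wall below it is 3 mm. Pinched here from above with some 60 N the bin hangs level
- rim_right (a point): the same on the bin's -y side (bin x = +5, y = -46.5, 75 mm above the underside)
- lane: Steel transfer lane bolted to the bench, 160 wide (x) x 620 long (y), open above. Origin: on the bench under the middle of the flap line; +y is the direction of travel, z up. Flat bed 40 mm above the bench, y = -310 (infeed) to +310. Hinge posts at y = 0, x = -72 and +72, 95 mm tall above the bed. Outfeed guides 150 mm apart and 50 mm tall; end stop 28 mm high at y = 306
- lane_infeed (a point): middle of the lane's infeed, on the bed (lane x = 0, y = -175, 40 mm above the bench). The infeed has no guides from y = -310 to -88; from there they flare from about 144 mm apart to 114 at y = -50, then run straight to y = -10, tops 50 mm above the bed. Between the guides there is no room for fingers beside the bin, only before and behind it
- flap_near (a joint): Sprung flap on the robot-side post, hinge line at lane x = -68, y = 0; rad: 0 = shut across the lane, on its stop; grows to 1.55 towards lane +y, the only way it opens. Leaf 65 mm long, 4 thick, 15 to 72 mm above the bed. Spring 0.024 N m shut, 0.086 wide open. Left free it shuts in about 0.5 s; behind the bin only once the bin's back is past about y = +65
- flap_far (a joint): The mirror-image flap on the other post (hinge line at lane x = +68, y = 0); same values. Shut, the tips of the two flaps nearly meet on the lane's centre line
- ledge: Grey steel ledge on which the bins and the carton stand, 180 deep (x) x 500 long (y), top 20 mm above the bench, upstand along its back at x = +90 to +94, top 105 mm above the bench. Origin: on the bench under its middle; three standing places at y = -165, 0, +165 mm
- small_bin: bystander: grey open-front bin 100 x 70 x 50 mm on the ledge; origin centre of underside
- carton: bystander: closed cardboard carton 130 x 95 x 80 mm on the ledge; origin centre of underside
- mug: bystander: white mug, 80 mm across, 92 mm high
- tape: bystander: roll of tape lying flat, 100 mm across, 48 mm high
- scanner: bystander: black hand scanner lying flat, 120 mm long, 35 mm high
- knife: bystander: closed box knife lying flat, 148 mm long, 14 mm high
- stapler: bystander: black stapler, 125 mm long, 60 mm high

How it is judged:
By the outcome, as a careful person would: the job done as asked, in the order asked, and still so for the second after the job is handed in, with the robot touching nothing.
It also fails if it takes over 58 s, if anything falls off the work surface, if the arm or the gripper's body presses on something with over 40 N, if the wrist force passes 120 N, or if a joint passes its speed limit or range.

### The arm

A 7-joint arm with a two-finger parallel gripper is mounted at the origin on the work surface. World frame = base frame: x ahead of the robot, y to its left, z up, the work surface at z = 0. Lengths are in m, angles in rad, forces in N, time in s.
With the tool pointing down it reaches from about 0.425 to 0.925 m from the base axis. Payload 6.8 kg.
Tool frame: the origin (TCP) lies on the front face of the gripper's body, between the roots of the fingers; the fingertips stand 73 mm ahead of it and the grasp point (between the pads) lies 54 mm ahead of it; z points along the fingers, y is the line along which they close (so a half turn about z gives the same grasp; the last joint's range is limited). The gripper opens to 85 mm and grips with 20 to 120 N. Pads are 22 mm wide; open, the fingers measure 114 mm over their backs; the gripper's body (76 mm by 85 mm) begins 54 mm behind the grasp point. The pads swing forward as they close: fully open they stand 13 mm farther back than shut.
Start: joints at [1.036, 0.477, 0.022, 1.555, -0.011, 1.109, -0.083], TCP at [0.279, -0.614, 0.304] pointing down, gripper open.
Joint ranges: [-2.96, 2.96], [-0.34, 2.1], [-1.41, 1.46], [0.24, 2.44], [-1.37, 4.51], [0.17, 1.92], [-2.96, 2.96]. Speed limits (rad/s): [2.39, 2.39, 3.14, 3.14, 3.14, 3.14, 3.14].

### API

Orientations are given as a unit quaternion [w, x, y, z].
In Python, from station import bot, optics gives the robot as it stands.
- The arm moves only by the tool drive_tool, never from a script. Its argument "deltas" is a list of rows, each an object with "gripper": the closure in counts, from 0 (fully open) to 255 (shut); "offset": the shift along the tool's x, y, z in units of 1000 mm (1.0 is 1000 mm), a list of three; "angular": the turn, a rotation vector about the tool's x, y, z in units of 45 degrees (1.0 is 45 degrees), a list of three. In form: [{"gripper": gripper, "offset": [dx, dy, dz], "angular": [rx, ry, rz]}, ...]. A call has 1 to 5 rows; each row is the pose to reach, as a shift and turn from the pose commanded when the call began, along the tool's axes at that moment; what a row does not reach only later rows make up. A row lasts 1/10 s, in which the tool goes at most 50 mm and 8.59 degrees, less where a joint would pass 70% of its speed; a pose out of reach is approached as far as the arm can. A call with a number of a shift or a turn outside -1 to 1 is refused whole. A call with a gripper value outside its range is refused whole. The fingers move at their own pace and stop on an object; "grip_force" is the grip in N (left out, the last holds). Time passes only in rows, so rows that repeat a pose let the fingers close. It gives the time, the measured TCP pose, the force, the opening and the grip force at its end, in the units of the state.
- bot.get_obs(): the state, without advancing time (a new reading comes with each control period).
- optics.read_camera(name): name is "scene" or "top"; returns the picture (480x640x3 uint8, blue, green, red); there is no depth.
- optics.camera_model(name): a dict with "fx", "fy", "cx", "cy" (pixels), "cam_to_world" (4x4, takes a point from camera to world coordinates). Camera axes: x right, y up, looking along -z (the intrinsics and any distortion apply to the point x, -y, -z); pixel columns grow to the right and rows downward; lengths in m; the calibration is good to about 2 mm. A picture is of the moment at which its call begins. camera_model takes no time and is no camera call.
- bot.hand_in(): hands the job in; it is judged then, once.
The state is a dict: "t": time; "q": joint angles; "joint_vel": joint speeds; "joint_torque": joint torques, N m; "eef_pos": TCP position; "tool_rot": TCP orientation; "contact_force": force on the tool from outside, world axes, zero at the start; "torque": the same for the moment, N m; "gripper_width": opening from 0.0 (shut) to 1.0 (fully open); "grasp_force": force on a finger pad.
Only numpy, scipy, OpenCV 4.12 (cv2) and the standard library are available. Lean on these libraries where they do the work, as an engineer would, in place of code of your own. Each camera call takes 0.05 s, during which the arm holds its last target. There are 200 camera calls.

## Working session

There is one attempt and no reset: what is moved stays moved. The work goes in short steps, Python scripts to look and compute and a tool call to move; the robot and the scene stay as the last step left them, time stands still between calls to the robot, and variables do not carry over. Pictures are saved under pics/ and viewed, at most 12 in all, crops included, and the job is handed in when it is done.

Besides the shell and the picture viewer there is one more tool, called after ">>>" as name(argument=value, ...), one argument or row to a line, values as JSON. drive_tool: Moves the arm, as the interface text tells. Its arguments: {"type":"object","properties":{"deltas":{"type":"array"},"grip_force":{"type":"number"}},"required":["deltas"]}

```bash
ls; mkdir -p pics; python3 - <<'E'
from station import bot, optics
import cv2
for n in("scene","top"):
    cv2.imwrite(f"pics/{n}0.png",optics.read_camera(n)); m=optics.camera_model(n); print(n,m)
o=bot.get_obs();print(o)
E
```

```text
pics
scene {'fx': 566.0834942217072, 'fy': 566.0834942217072, 'cx': 316.8779037981385, 'cy': 245.56924847502611, 'cam_to_world': array([[ 0.6853408 , -0.4226122 ,  0.59304883,  1.28059513],
       [ 0.72814963,  0.38616777, -0.56627958, -0.69514604],
       [ 0.01030031,  0.81992279,  0.57238145,  0.79271378],
       [ 0.        ,  0.        ,  0.        ,  1.        ]])}
top {'fx': 576.977973482451, 'fy': 576.977973482451, 'cx': 318.1573263765284, 'cy': 236.03659852822648, 'cam_to_world': array([[-0.04136458,  0.97814855, -0.20375079,  0.27226121],
       [-0.99914175, -0.04093935,  0.00630337, -0.00831341],
       [-0.00217579,  0.20383666,  0.97900249,  1.48964568],
       [ 0.        ,  0.        ,  0.        ,  1.        ]])}
{'t': 0.1, 'q': array([ 1.03590871,  0.47770484,  0.02235938,  1.55636096, -0.01151442,
        1.10934657, -0.08309535]), 'joint_vel': array([ 0.00035104, -0.00102796,  0.00096964, -0.00376955,  0.00135011,
       -0.0017917 ,  0.0004298 ]), 'joint_torque': array([ 3.96177638e-03, -5.97765863e+01,  1.61358409e+00, -2.81956530e+01,
        1.28435082e-02,  5.06521465e-03, -6.69577503e-05]), 'eef_pos': array([ 0.27922722, -0.61406413,  0.30302809]), 'tool_rot': array([-8.12026922e-04,  9.77317111e-01,  2.11779481e-01, -2.36309172e-04]), 'contact_force': array([-0.78079219, -0.53464213, -0.79854327]), 'torque': array([0.03226225, 0.08595423, 0.00465836]), 'grasp_force': 0.0, 'gripper_width': 0.9979232425381783}
```

View pics/scene0.png

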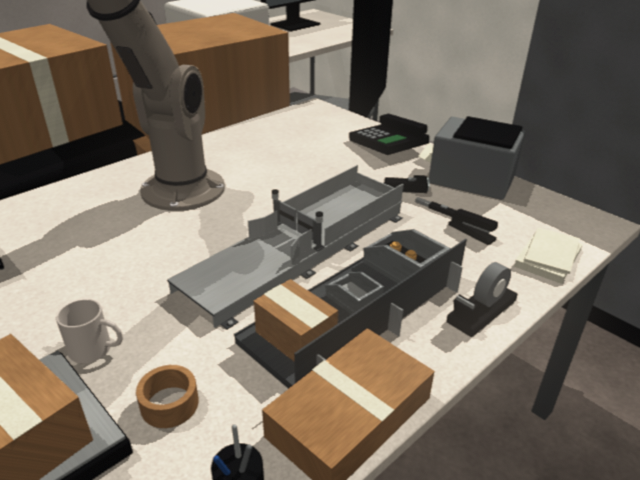

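View pics/top0.png

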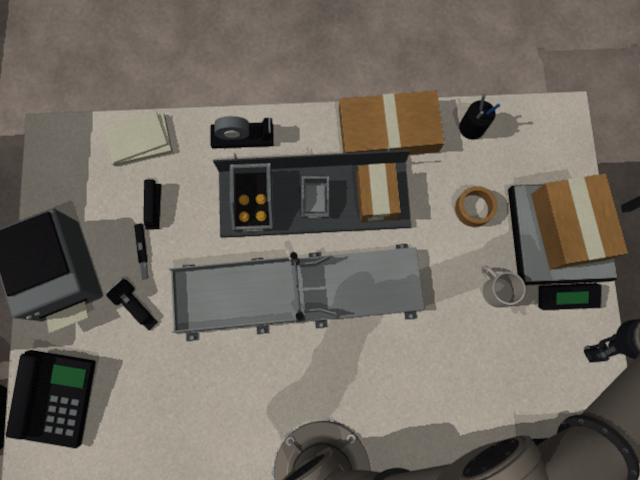

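The scene picture shows the bin with brass fittings at the far (+y) end of the ledge. The top view has the bin at about (251,196), the small bin at (315,196), the carton at (379,190), the lane flap posts at (294,258) and (299,316), and the open infeed end at the right, around (420,275). I'll enlarge this for pixel measurements.

```bash
python3 - <<'E'
import cv2
a=cv2.imread("pics/top0.png")[145:345,165:431]
cv2.imwrite("pics/crop1.png",cv2.resize(a,None,fx=3,fy=3,interpolation=cv2.INTER_CUBIC))
E
```

```text
(no output)
```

View pics/crop1.png

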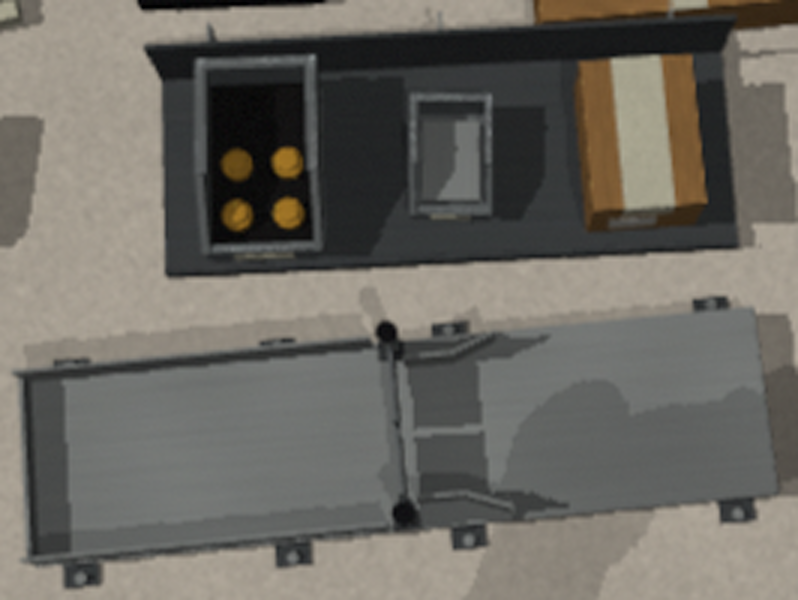

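The crop shows the bin rim corners at (194,57) and (317,54), its front edge at (204,252)–(322,247), the infeed bed corners at (754,309) and (777,495), and the post tops at (387,331) and (403,514).

```bash
cat > h.py <<'E'
from station import bot, optics
import numpy as np, cv2
def w(n,px,z):
    m=optics.camera_model(n);T=np.array(m["cam_to_world"])
    d=T[:3,:3]@np.array([(px[0]-m["cx"])/m["fx"],-(px[1]-m["cy"])/m["fy"],-1])
    c=T[:3,3];return c+d*(z-c[2])/d[2]
def pix(n,p):
    m=optics.camera_model(n);T=np.array(m["cam_to_world"])
    q=T[:3,:3].T@(np.array(p)-T[:3,3]);return np.array([m["cx"]-m["fx"]*q[0]/q[2],m["cy"]+m["fy"]*q[1]/q[2]])
E
python3 - <<'E'
from h import *
np.set_printoptions(precision=4,suppress=True)
c=lambda u,v,z:w("top",(165+u/3-.33,145+v/3-.33),z)
P=dict(bl=c(194,57,.095),br=c(317,54,.095),fl=c(204,252,.058),fr=c(322,247,.058),if_=c(754,309,.04),in_=c(777,495,.04),pf=c(387,331,.135),pn=c(403,514,.135),
of=c(22,374,.09),on=c(31,561,.09),ledn=c(168,275,.02),ledn2=c(738,246,.02))
for k,v in P.items():print(k,v)
d=lambda a,b:np.linalg.norm((P[a]-P[b])[:2])
a=lambda a,b:np.degrees(np.arctan2(*(P[a]-P[b])[[1,0]]))
for p in[("bl","br"),("fl","fr"),("bl","fl"),("br","fr"),("if_","in_"),("pf","pn"),("ledn","ledn2")]:print(p,d(*p),a(*p))
i=(P["if_"]+P["in_"])/2;p=(P["pf"]+P["pn"])/2;v=p-i;print("inf",i,"post",p,np.linalg.norm(v[:2]),np.degrees(np.arctan2(v[1],v[0])))
print("bin",(P["bl"]+P["br"]+P["fl"]+P["fr"])/4)
E
```

```text
bl [0.7592 0.2    0.095 ]
br [0.7575 0.096  0.095 ]
fl [0.5984 0.1988 0.058 ]
fr [0.5986 0.0988 0.058 ]
if_ [ 0.5332 -0.2661  0.04  ]
in_ [ 0.3751 -0.2733  0.04  ]
pf [0.5105 0.0432 0.135 ]
pn [0.3658 0.0355 0.135 ]
of [0.4953 0.3439 0.09  ]
on [0.344  0.3351 0.09  ]
ledn [0.5879 0.2357 0.02  ]
ledn2 [ 0.593 -0.26   0.02 ]
('bl', 'br') 0.10398692186829397 89.05266367773163
('fl', 'fr') 0.1000285429319083 90.08906592418585
('bl', 'fl') 0.16082823388253178 0.43061640362095593
('br', 'fr') 0.15897248049690849 -0.985982404541832
('if_', 'in_') 0.15819645560475806 2.5995245166130014
('pf', 'pn') 0.144911060438839 3.0469485976981687
('ledn', 'ledn2') 0.4957944040302792 90.5822476466634
inf [ 0.4542 -0.2697  0.04  ] post [0.4382 0.0393 0.135 ] 0.30944245681670146 92.96288450857676
bin [0.6784 0.1484 0.0765]
```

```bash
cat >> h.py <<'E'
from scipy.spatial.transform import Rotation as R
def tool(psi): # tool x axis at world yaw psi (deg), tool z down
    return R.from_euler('z',psi,degrees=True)*R.from_euler('x',180,degrees=True)
def plan(ways,cur=None):
    o=bot.get_obs();p=o["eef_pos"];q=o["tool_rot"];r=R.from_quat(q[[1,2,3,0]])
    if cur: p,r=np.array(cur[:3]),tool(cur[3])
    print("t",round(o["t"],2),"tcp",p.round(4),"psi",np.degrees(np.arctan2(*r.as_matrix()[[1,0],0])).round(2),"q",o["q"].round(2),"F",o["contact_force"].round(1),"w",round(o["gripper_width"],3),"g",round(o["grasp_force"],1))
    for x in ways:
        rt=tool(x[3]);t=np.array(x[:3])
        print(x,"off",r.inv().apply(t-p).round(4),"ang",((r.inv()*rt).as_rotvec(degrees=True)/45).round(4)); p,r=t,rt
E
python3 - <<'E'
from h import *
a=np.array([.279,-.614,.303,24.4]);b=np.array([.6835,.195,.25,180])
plan([list((a+(b-a)*i/5).round(4)) for i in range(1,6)])
E
```

```text
t 0.1 tcp [ 0.2792 -0.6141  0.303 ] psi 24.45 q [ 1.04  0.48  0.02  1.56 -0.01  1.11 -0.08] F [-0.8 -0.5 -0.8] w 0.998 g 0.0
[np.float64(0.3599), np.float64(-0.4522), np.float64(0.2924), np.float64(55.52)] off [ 0.1404 -0.1139  0.0108] ang [-2.100e-03 -4.000e-04 -6.904e-01]
[np.float64(0.4408), np.float64(-0.2904), np.float64(0.2818), np.float64(86.64)] off [ 0.1792 -0.0249  0.0106] ang [-0.      0.     -0.6916]
[np.float64(0.5217), np.float64(-0.1286), np.float64(0.2712), np.float64(117.76)] off [0.1663 0.0713 0.0106] ang [ 0.      0.     -0.6916]
[np.float64(0.6026), np.float64(0.0332), np.float64(0.2606), np.float64(148.88)] off [0.1055 0.147  0.0106] ang [ 0.      0.     -0.6916]
[np.float64(0.6835), np.float64(0.195), np.float64(0.25), np.float64(180.0)] off [0.0144 0.1803 0.0106] ang [ 0.      0.     -0.6916]
```

>>> drive_tool(
  deltas=[
    {"gripper":0,"offset":[0.028,-0.023,0.002],"angular":[0,0,-0.138]},
    {"gripper":0,"offset":[0.056,-0.046,0.004],"angular":[0,0,-0.276]},
    {"gripper":0,"offset":[0.084,-0.068,0.006],"angular":[0,0,-0.414]},
    {"gripper":0,"offset":[0.112,-0.091,0.009],"angular":[0,0,-0.553]},
    {"gripper":0,"offset":[0.14,-0.114,0.011],"angular":[0,0,-0.691]},
  ],
  grip_force=60,
)

```text
t: 0.6
eef_pos: [0.3599, -0.4512, 0.2924]
tool_rot: [-0.0, 0.884, 0.468, -0.0]
contact_force: [0.3, -0.3, -0.3]
gripper_width: 0.999
grasp_force: 0.0
```

>>> drive_tool(
  deltas=[
    {"gripper":0,"offset":[0.036,-0.005,0.002],"angular":[0,0,-0.138]},
    {"gripper":0,"offset":[0.072,-0.01,0.004],"angular":[0,0,-0.276]},
    {"gripper":0,"offset":[0.108,-0.015,0.006],"angular":[0,0,-0.414]},
    {"gripper":0,"offset":[0.143,-0.02,0.009],"angular":[0,0,-0.553]},
    {"gripper":0,"offset":[0.179,-0.025,0.011],"angular":[0,0,-0.691]},
  ],
)

```text
t: 1.1
eef_pos: [0.4404, -0.2896, 0.2815]
tool_rot: [-0.0, 0.726, 0.688, -0.0]
contact_force: [0.2, -0.8, 0.1]
gripper_width: 0.996
grasp_force: 0.0
```

>>> drive_tool(
  deltas=[
    {"gripper":0,"offset":[0.033,0.014,0.002],"angular":[0,0,-0.138]},
    {"gripper":0,"offset":[0.066,0.028,0.004],"angular":[0,0,-0.276]},
    {"gripper":0,"offset":[0.1,0.043,0.006],"angular":[0,0,-0.414]},
    {"gripper":0,"offset":[0.133,0.057,0.009],"angular":[0,0,-0.553]},
    {"gripper":0,"offset":[0.166,0.071,0.011],"angular":[0,0,-0.691]},
  ],
)

```text
t: 1.6
eef_pos: [0.5211, -0.1281, 0.2705]
tool_rot: [-0.0, 0.515, 0.857, -0.0]
contact_force: [0.8, -0.4, 0.4]
gripper_width: 1.002
grasp_force: 0.0
```

>>> drive_tool(
  deltas=[
    {"gripper":0,"offset":[0.021,0.029,0.002],"angular":[0,0,-0.138]},
    {"gripper":0,"offset":[0.042,0.059,0.004],"angular":[0,0,-0.276]},
    {"gripper":0,"offset":[0.063,0.088,0.006],"angular":[0,0,-0.414]},
    {"gripper":0,"offset":[0.084,0.118,0.009],"angular":[0,0,-0.553]},
    {"gripper":0,"offset":[0.105,0.147,0.011],"angular":[0,0,-0.691]},
  ],
)

```text
t: 2.1
eef_pos: [0.6025, 0.0331, 0.2594]
tool_rot: [-0.0, 0.267, 0.964, -0.0]
contact_force: [1.0, -1.4, -0.3]
gripper_width: 0.996
grasp_force: 0.0
```

Tracking is excellent.

```bash
python3 - <<'E'
from h import *
plan([[.6835,.195,.25,180],[.6835,.195,.160,180],[.6835,.195,.141,180]])
E
```

```text
t 2.1 tcp [0.6025 0.0331 0.2594] psi 149.07 q [ 0.32  0.48 -0.63  1.74  0.33  1.03  0.6 ] F [ 1.  -1.4 -0.3] w 0.996 g 0.0
[0.6835, 0.195, 0.25, 180] off [0.0137 0.1805 0.0093] ang [-5.000e-04 -9.000e-04 -6.873e-01]
[0.6835, 0.195, 0.16, 180] off [ 0.   -0.    0.09] ang [0. 0. 0.]
[0.6835, 0.195, 0.141, 180] off [ 0.    -0.     0.019] ang [0. 0. 0.]
```

>>> drive_tool(
  deltas=[
    {"gripper":0,"offset":[0.003,0.036,0.002],"angular":[0,0,-0.138]},
    {"gripper":0,"offset":[0.006,0.072,0.004],"angular":[0,0,-0.276]},
    {"gripper":0,"offset":[0.009,0.108,0.006],"angular":[0,0,-0.414]},
    {"gripper":0,"offset":[0.012,0.144,0.008],"angular":[0,0,-0.553]},
    {"gripper":0,"offset":[0.0145,0.18,0.01],"angular":[0,0,-0.692]},
  ],
)

```text
t: 2.6
eef_pos: [0.6833, 0.1945, 0.2492]
tool_rot: [-0.0, -0.002, 1.0, -0.0]
contact_force: [0.1, -0.2, 0.0]
gripper_width: 1.001
grasp_force: 0.0
```

```bash
python3 - <<'E'
from h import *
plan([[.6835,.195,.25,180],[.6835,.195,.160,180],[.6835,.195,.141,180]])
s=optics.read_camera("scene");t=optics.read_camera("top")
a=cv2.resize(s[200:350,330:480],(400,400),interpolation=cv2.INTER_CUBIC);b=cv2.resize(t[120:270,190:340],(400,400),interpolation=cv2.INTER_CUBIC)
cv2.imwrite("pics/hov.png",np.hstack([a,b]))
E
```

```text
t 2.6 tcp [0.6833 0.1945 0.2492] psi -179.79 q [ 0.09  0.69 -0.72  1.47  0.47  1.16  0.87] F [ 0.1 -0.2  0. ] w 1.001 g 0.0
[0.6835, 0.195, 0.25, 180] off [-0.0002  0.0005 -0.0008] ang [-0.0007 -0.0011  0.0047]
[0.6835, 0.195, 0.16, 180] off [ 0.   -0.    0.09] ang [0. 0. 0.]
[0.6835, 0.195, 0.141, 180] off [ 0.    -0.     0.019] ang [0. 0. 0.]
```

View pics/hov.png

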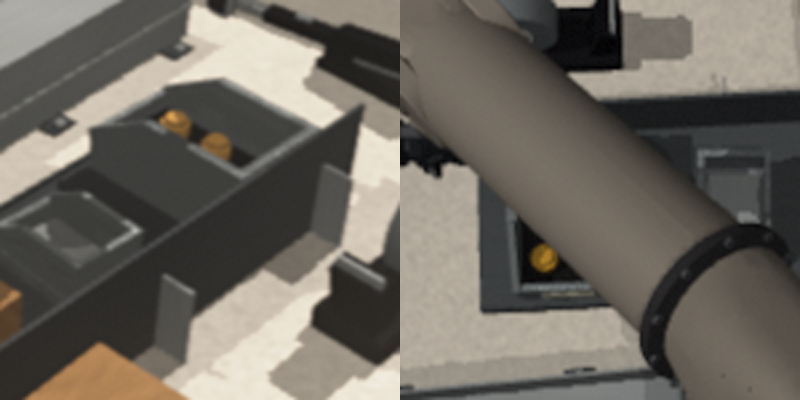

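The scene crop shows the bin's back-rim corners at about (422,267) and (449,248) px, with the fingers out of the crop above it; the arm hides the bin in the top view. I'll cross-check the rim position with the scene camera.

```bash
python3 - <<'E'
from h import *
f=150/400
for u,v in[(245,178),(318,128),(222,80),(122,122)]:
    print(w("scene",(330+u*f-.3,200+v*f-.3),.095).round(4))
print(pix("scene",(.6835,.195,.176)))
E
```

```text
[0.7571 0.1024 0.095 ]
[0.7552 0.1994 0.095 ]
[0.6581 0.1975 0.095 ]
[0.6426 0.0888 0.095 ]
[425.58845057 203.30475712]
```

>>> drive_tool(
  deltas=[
    {"gripper":0,"offset":[0,0.0005,0.025],"angular":[0,0,0]},
    {"gripper":0,"offset":[0,0.0005,0.055],"angular":[0,0,0]},
    {"gripper":0,"offset":[0,0.0005,0.08],"angular":[0,0,0]},
    {"gripper":0,"offset":[0,0.0005,0.098],"angular":[0,0,0]},
    {"gripper":0,"offset":[0,0.0005,0.108],"angular":[0,0,0]},
  ],
)

```text
t: 3.2
eef_pos: [0.6822, 0.1929, 0.1399]
tool_rot: [-0.001, 0.001, 1.0, -0.001]
contact_force: [0.4, 1.0, -0.6]
gripper_width: 1.002
grasp_force: 0.0
```

>>> drive_tool(
  deltas=[
    {"gripper":120,"offset":[0,0,0],"angular":[0,0,0]},
    {"gripper":180,"offset":[0,0,0],"angular":[0,0,0]},
    {"gripper":255,"offset":[0,0,0],"angular":[0,0,0]},
    {"gripper":255,"offset":[0,0,0],"angular":[0,0,0]},
    {"gripper":255,"offset":[0,0,0],"angular":[0,0,0]},
  ],
  grip_force=60,
)

```text
t: 3.7
eef_pos: [0.6833, 0.1944, 0.1429]
tool_rot: [0.001, 0.0, 1.0, 0.001]
contact_force: [-0.0, 5.4, 1.7]
gripper_width: 0.145
grasp_force: 1.8
```

>>> drive_tool(
  deltas=[
    {"gripper":255,"offset":[0,0,0],"angular":[0,0,0]},
    {"gripper":255,"offset":[0,0,0],"angular":[0,0,0]},
    {"gripper":255,"offset":[0,0,0],"angular":[0,0,0]},
  ],
)

```text
t: 4.0
eef_pos: [0.6833, 0.1947, 0.143]
tool_rot: [0.001, 0.0, 1.0, 0.001]
contact_force: [-0.9, 0.3, 5.3]
gripper_width: 0.088
grasp_force: 59.8
```

>>> drive_tool(
  deltas=[
    {"gripper":255,"offset":[0,0,-0.003],"angular":[0,0,0]},
    {"gripper":255,"offset":[0,0,-0.009],"angular":[0,0,0]},
    {"gripper":255,"offset":[0,0,-0.019],"angular":[0,0,0]},
    {"gripper":255,"offset":[0,0,-0.031],"angular":[0,0,0]},
    {"gripper":255,"offset":[0,0,-0.045],"angular":[0,0,0]},
  ],
)

```text
t: 4.5
eef_pos: [0.6828, 0.1938, 0.1878]
tool_rot: [-0.0, 0.0, 1.0, -0.0]
contact_force: [0.4, 0.6, -3.3]
gripper_width: 0.094
grasp_force: 58.4
```

>>> drive_tool(
  deltas=[
    {"gripper":255,"offset":[0,0,-0.02],"angular":[0,0,0]},
    {"gripper":255,"offset":[0,0,-0.045],"angular":[0,0,0]},
    {"gripper":255,"offset":[0,0,-0.07],"angular":[0,0,0]},
    {"gripper":255,"offset":[0,0,-0.09],"angular":[0,0,0]},
    {"gripper":255,"offset":[0,0,-0.1],"angular":[0,0,0]},
  ],
)

```text
t: 5.0
eef_pos: [0.6835, 0.1946, 0.2905]
tool_rot: [0.002, 0.0, 1.0, 0.001]
contact_force: [0.4, 0.7, -3.6]
gripper_width: 0.089
grasp_force: 58.5
```

```bash
python3 - <<'E'
from h import *
a=np.array([.6833,.195,.290,180]);
# flap centre (.4382,.0393), lane y dir 92.95; bin centre lane y -178; rim_left = centre + 46.5 lane x, -5 lane y
th=np.radians(2.95);X=np.array([np.cos(th),np.sin(th)]);Y=np.array([-X[1],X[0]])
g=np.array([.4382,.0393])-.178*Y+.0465*X-.005*Y;print(g)
b=np.array([*g,.290,180-87.05])
plan([list((a+(b-a)*i/4).round(4)) for i in range(1,5)])
s=optics.read_camera("scene");cv2.imwrite("pics/lift.png",s)
E
```

```text
[ 0.49405638 -0.1410644 ]
t 5.0 tcp [0.6835 0.1946 0.2905] psi 179.98 q [ 0.1   0.65 -0.73  1.44  0.45  1.22  0.88] F [ 0.4  0.7 -3.6] w 0.089 g 58.5
[np.float64(0.636), np.float64(0.111), np.float64(0.29), np.float64(158.2375)] off [ 0.0474 -0.0836  0.0002] ang [0.0027 0.0045 0.4831]
[np.float64(0.5887), np.float64(0.027), np.float64(0.29), np.float64(136.475)] off [ 0.0128 -0.0956 -0.    ] ang [ 0.     -0.      0.4836]
[np.float64(0.5414), np.float64(-0.057), np.float64(0.29), np.float64(114.7125)] off [-0.0236 -0.0935 -0.    ] ang [-0.     -0.      0.4836]
[np.float64(0.4941), np.float64(-0.1411), np.float64(0.29), np.float64(92.95)] off [-0.0566 -0.0781 -0.    ] ang [ 0.     -0.      0.4836]
```

View pics/lift.png

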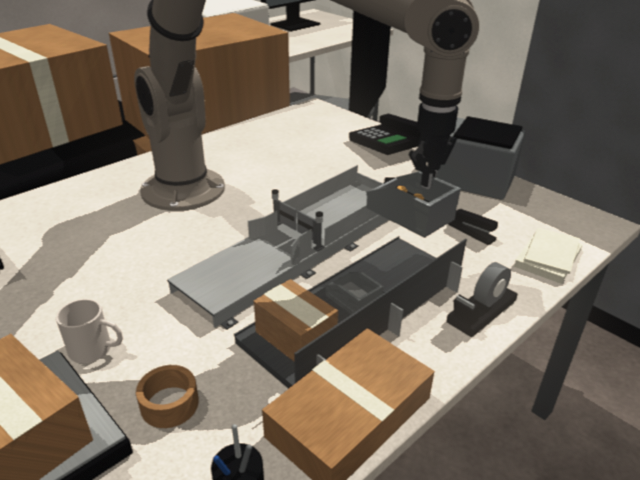

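The bin hangs level in the gripper at about (415,200), and everything else is undisturbed. Next is the carry to above the infeed.

>>> drive_tool(
  deltas=[
    {"gripper":255,"offset":[0.004,-0.007,0],"angular":[0,0,0.04]},
    {"gripper":255,"offset":[0.012,-0.02,0],"angular":[0,0,0.12]},
    {"gripper":255,"offset":[0.023,-0.04,0],"angular":[0,0,0.23]},
    {"gripper":255,"offset":[0.035,-0.062,0],"angular":[0,0,0.36]},
    {"gripper":255,"offset":[0.047,-0.084,0],"angular":[0,0,0.484]},
  ],
)

```text
t: 5.55
eef_pos: [0.6344, 0.1082, 0.2851]
tool_rot: [-0.001, 0.192, 0.981, -0.001]
contact_force: [0.3, 0.5, -3.3]
gripper_width: 0.095
grasp_force: 58.5
```

>>> drive_tool(
  deltas=[
    {"gripper":255,"offset":[0.003,-0.019,0],"angular":[0,0,0.097]},
    {"gripper":255,"offset":[0.005,-0.038,0],"angular":[0,0,0.194]},
    {"gripper":255,"offset":[0.008,-0.057,0],"angular":[0,0,0.29]},
    {"gripper":255,"offset":[0.01,-0.076,0],"angular":[0,0,0.387]},
    {"gripper":255,"offset":[0.013,-0.0956,0],"angular":[0,0,0.484]},
  ],
)

```text
t: 6.05
eef_pos: [0.5868, 0.0245, 0.2854]
tool_rot: [-0.001, 0.374, 0.928, -0.001]
contact_force: [-0.1, -0.6, -3.5]
gripper_width: 0.092
grasp_force: 58.6
```

>>> drive_tool(
  deltas=[
    {"gripper":255,"offset":[-0.005,-0.019,0],"angular":[0,0,0.097]},
    {"gripper":255,"offset":[-0.009,-0.037,0],"angular":[0,0,0.194]},
    {"gripper":255,"offset":[-0.014,-0.056,0],"angular":[0,0,0.29]},
    {"gripper":255,"offset":[-0.019,-0.075,0],"angular":[0,0,0.387]},
    {"gripper":255,"offset":[-0.0236,-0.0935,0],"angular":[0,0,0.484]},
  ],
)

```text
t: 6.55
eef_pos: [0.5392, -0.0593, 0.2856]
tool_rot: [-0.001, 0.542, 0.84, -0.001]
contact_force: [0.4, 0.6, -3.3]
gripper_width: 0.093
grasp_force: 58.6
```

>>> drive_tool(
  deltas=[
    {"gripper":255,"offset":[-0.013,-0.018,0],"angular":[0,0,0.11]},
    {"gripper":255,"offset":[-0.027,-0.037,0],"angular":[0,0,0.23]},
    {"gripper":255,"offset":[-0.04,-0.055,0],"angular":[0,0,0.34]},
    {"gripper":255,"offset":[-0.05,-0.069,0],"angular":[0,0,0.43]},
    {"gripper":255,"offset":[-0.0566,-0.078,0],"angular":[0,0,0.484]},
  ],
)

```text
t: 7.05
eef_pos: [0.4916, -0.1437, 0.2858]
tool_rot: [-0.001, 0.691, 0.723, -0.001]
contact_force: [0.2, -0.3, -3.7]
gripper_width: 0.093
grasp_force: 58.6
```

```bash
python3 - <<'E'
from h import *
plan([[.4941,-.1411,.24,92.95],[.4941,-.1411,.164,92.95]])
s=optics.read_camera("scene");t=optics.read_camera("top")
a=cv2.resize(s[150:350,140:340],(400,400),interpolation=cv2.INTER_CUBIC);b=cv2.resize(t[200:400,260:460],(400,400),interpolation=cv2.INTER_CUBIC)
cv2.imwrite("pics/over.png",np.hstack([a,b]))
E
```

```text
t 7.05 tcp [ 0.4916 -0.1437  0.2858] psi 92.53 q [ 0.52  0.26 -0.42  1.94  0.13  0.97  0.08] F [ 0.2 -0.3 -3.7] w 0.093 g 58.6
[0.4941, -0.1411, 0.24, 92.95] off [0.0024 0.0027 0.0458] ang [-0.0032  0.0002 -0.0094]
[0.4941, -0.1411, 0.164, 92.95] off [ 0.    -0.     0.076] ang [0. 0. 0.]
```

View pics/over.png

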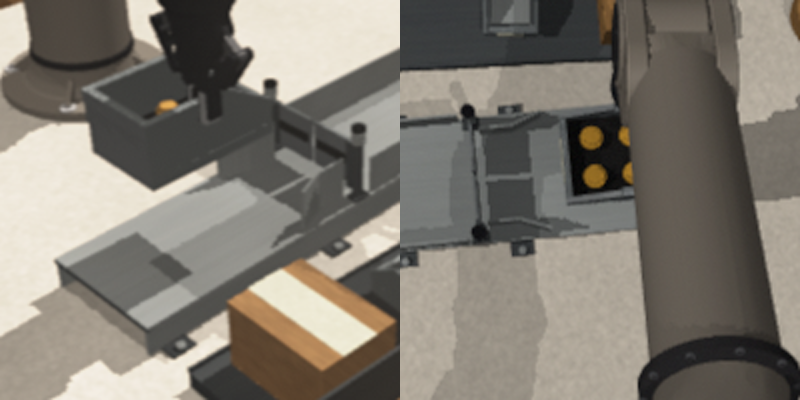

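The left half shows the bin level above the infeed with its low front towards the flaps. The right half (top view) shows the front at crop x ≈ 570, centred between the guide mouths. Lowering now.

>>> drive_tool(
  deltas=[
    {"gripper":255,"offset":[0.001,0.001,0.01],"angular":[0,0,0]},
    {"gripper":255,"offset":[0.002,0.002,0.03],"angular":[0,0,-0.005]},
    {"gripper":255,"offset":[0.0024,0.0027,0.052],"angular":[0,0,-0.0094]},
    {"gripper":255,"offset":[0.0024,0.0027,0.075],"angular":[0,0,-0.0094]},
    {"gripper":255,"offset":[0.0024,0.0027,0.09],"angular":[0,0,-0.0094]},
  ],
)

```text
t: 7.65
eef_pos: [0.496, -0.1376, 0.1946]
tool_rot: [-0.001, 0.685, 0.728, -0.0]
contact_force: [-0.3, -2.2, -3.9]
gripper_width: 0.089
grasp_force: 58.6
```

>>> drive_tool(
  deltas=[
    {"gripper":255,"offset":[0,0,0.008],"angular":[0,0,0]},
    {"gripper":255,"offset":[0,0,0.014],"angular":[0,0,0]},
    {"gripper":255,"offset":[0,0,0.018],"angular":[0,0,0]},
    {"gripper":255,"offset":[0,0,0.02],"angular":[0,0,0]},
    {"gripper":255,"offset":[0,0,0.02],"angular":[0,0,0]},
  ],
)

```text
t: 8.15
eef_pos: [0.4964, -0.1394, 0.1771]
tool_rot: [0.0, 0.687, 0.727, 0.0]
contact_force: [-1.0, 0.0, -3.2]
gripper_width: 0.09
grasp_force: 58.5
```

```bash
python3 - <<'E'
from h import *
plan([[.4941,-.1411,.163,92.95]])
s=optics.read_camera("scene");t=optics.read_camera("top")
a=cv2.resize(s[180:320,160:300],(400,400),interpolation=cv2.INTER_CUBIC);b=cv2.resize(t[220:360,290:430],(400,400),interpolation=cv2.INTER_CUBIC)
cv2.imwrite("pics/low.png",np.hstack([a,b]))
E
```

```text
t 8.15 tcp [ 0.4964 -0.1394  0.1771] psi 93.28 q [ 0.47  0.41 -0.39  2.02  0.23  0.75  0.  ] F [-1.   0.  -3.2] w 0.09 g 58.5
[0.4941, -0.1411, 0.163, 92.95] off [-0.0016 -0.0024  0.0141] ang [0.0007 0.0002 0.0074]
```

View pics/low.png

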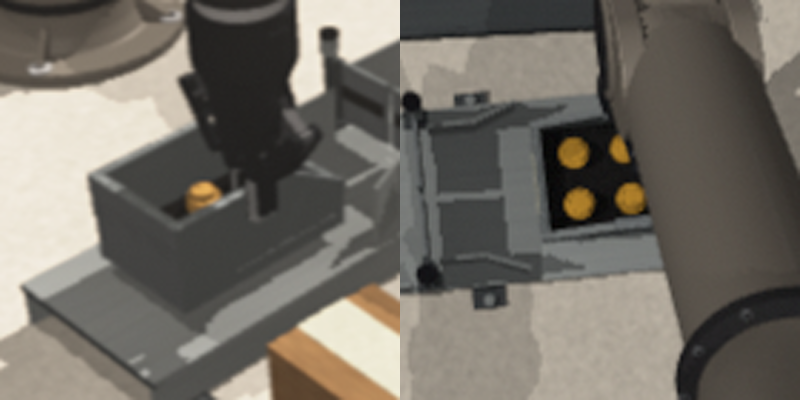

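Low pose: the bin is level about 14 mm above the bed, with its front at crop x ≈ 540 and roughly in line. I'll do the last bit slowly.

>>> drive_tool(
  deltas=[
    {"gripper":255,"offset":[-0.001,-0.001,0.003],"angular":[0,0,0.003]},
    {"gripper":255,"offset":[-0.0016,-0.0024,0.006],"angular":[0,0,0.007]},
    {"gripper":255,"offset":[-0.0016,-0.0024,0.009],"angular":[0,0,0.007]},
    {"gripper":255,"offset":[-0.0016,-0.0024,0.011],"angular":[0,0,0.007]},
    {"gripper":255,"offset":[-0.0016,-0.0024,0.012],"angular":[0,0,0.007]},
  ],
)

```text
t: 8.75
eef_pos: [0.4938, -0.1411, 0.1646]
tool_rot: [-0.0, 0.689, 0.725, -0.0]
contact_force: [0.3, -0.0, -4.1]
gripper_width: 0.092
grasp_force: 58.6
```

>>> drive_tool(
  deltas=[
    {"gripper":255,"offset":[0,0,0.001],"angular":[0,0,0]},
    {"gripper":255,"offset":[0,0,0.002],"angular":[0,0,0]},
    {"gripper":255,"offset":[0,0,0.002],"angular":[0,0,0]},
  ],
)

```text
t: 9.05
eef_pos: [0.4942, -0.1411, 0.163]
tool_rot: [0.0, 0.689, 0.725, 0.0]
contact_force: [0.7, 0.4, -1.8]
gripper_width: 0.09
grasp_force: 58.8
```

Touching (the load is falling). One more millimetre and then release.

>>> drive_tool(
  deltas=[
    {"gripper":255,"offset":[0,0,0.0005],"angular":[0,0,0]},
    {"gripper":255,"offset":[0,0,0.001],"angular":[0,0,0]},
    {"gripper":255,"offset":[0,0,0.001],"angular":[0,0,0]},
  ],
)

```text
t: 9.35
eef_pos: [0.4943, -0.141, 0.1629]
tool_rot: [0.0, 0.689, 0.725, 0.0]
contact_force: [-1.7, 0.3, 7.1]
gripper_width: 0.092
grasp_force: 60.2
```

>>> drive_tool(
  deltas=[
    {"gripper":220,"offset":[0,0,0],"angular":[0,0,0]},
    {"gripper":190,"offset":[0,0,0],"angular":[0,0,0]},
    {"gripper":150,"offset":[0,0,0],"angular":[0,0,0]},
    {"gripper":120,"offset":[0,0,0],"angular":[0,0,0]},
    {"gripper":120,"offset":[0,0,0],"angular":[0,0,0]},
  ],
)

```text
t: 9.85
eef_pos: [0.4939, -0.1411, 0.1618]
tool_rot: [-0.0, 0.689, 0.725, -0.0]
contact_force: [0.1, 1.1, 0.3]
gripper_width: 0.526
grasp_force: 0.0
```

>>> drive_tool(
  deltas=[
    {"gripper":120,"offset":[0,0,-0.01],"angular":[0,0,0]},
    {"gripper":120,"offset":[0,0,-0.035],"angular":[0,0,0]},
    {"gripper":120,"offset":[0,0,-0.07],"angular":[0,0,0]},
    {"gripper":120,"offset":[0,0,-0.1],"angular":[0,0,0]},
    {"gripper":120,"offset":[0,0,-0.12],"angular":[0,0,0]},
  ],
)

```text
t: 10.35
eef_pos: [0.4945, -0.141, 0.285]
tool_rot: [0.001, 0.689, 0.725, 0.001]
contact_force: [1.4, -0.4, -0.7]
gripper_width: 0.529
grasp_force: 0.0
```

```bash
python3 - <<'E'
from h import *
th=np.radians(2.95);X=np.array([np.cos(th),np.sin(th)]);Y=np.array([-X[1],X[0]]);C=np.array([.4382,.0393])
g=C-.31*Y;print(g)
plan([[*g.round(4),.28,92.95]])
E
```

```text
[ 0.45415399 -0.2702892 ]
t 10.35 tcp [ 0.4945 -0.141   0.285 ] psi 92.97 q [ 0.52  0.26 -0.43  1.93  0.13  0.97  0.08] F [ 1.4 -0.4 -0.7] w 0.529 g 0.0
[np.float64(0.4542), np.float64(-0.2703), 0.28, 92.95] off [-0.127  -0.047   0.0049] ang [0.0039 0.0012 0.0005]
```

>>> drive_tool(
  deltas=[
    {"gripper":255,"offset":[-0.03,-0.01,0],"angular":[0,0,0]},
    {"gripper":255,"offset":[-0.06,-0.02,0],"angular":[0,0,0]},
    {"gripper":255,"offset":[-0.09,-0.032,0.002],"angular":[0,0,0]},
    {"gripper":255,"offset":[-0.115,-0.042,0.004],"angular":[0,0,0]},
    {"gripper":255,"offset":[-0.127,-0.047,0.005],"angular":[0,0,0]},
  ],
)

```text
t: 10.85
eef_pos: [0.4523, -0.2729, 0.2774]
tool_rot: [0.0, 0.69, 0.724, -0.0]
contact_force: [0.3, -0.3, 0.2]
gripper_width: 0.002
grasp_force: 0.0
```

```bash
python3 - <<'E'
from h import *
plan([[.4542,-.2703,.17,92.95],[.4542,-.2703,.143,92.95]])
s=optics.read_camera("scene");t=optics.read_camera("top")
cv2.imwrite("pics/s1.png",s);cv2.imwrite("pics/t1.png",t)
a=cv2.resize(s[180:300,180:300],(400,400),interpolation=cv2.INTER_CUBIC);b=cv2.resize(t[230:350,290:410],(400,400),interpolation=cv2.INTER_CUBIC)
cv2.imwrite("pics/set.png",np.hstack([a,b]))
E
```

```text
t 10.85 tcp [ 0.4523 -0.2729  0.2774] psi 92.76 q [ 0.72  0.29 -0.35  1.91  0.12  0.96  0.36] F [ 0.3 -0.3  0.2] w 0.002 g 0.0
[0.4542, -0.2703, 0.17, 92.95] off [0.0026 0.002  0.1074] ang [-0.0002  0.0011 -0.0041]
[0.4542, -0.2703, 0.143, 92.95] off [ 0.    -0.     0.027] ang [0. 0. 0.]
```

View pics/set.png

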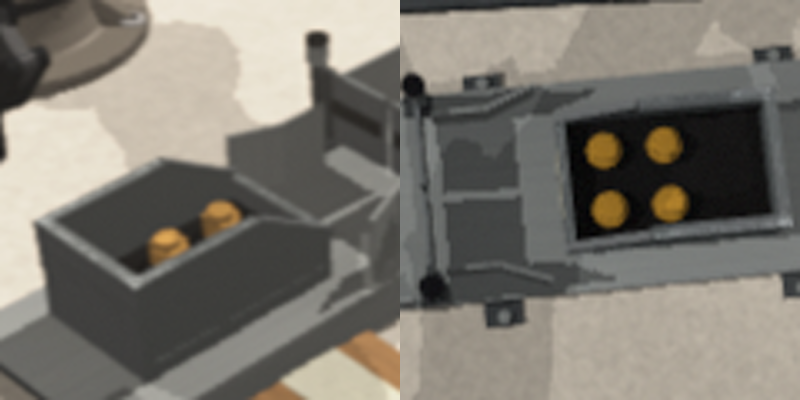

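The bin stands released on the infeed: front corners in the right crop are about (562,120) and (570,250), back corners about (774,93) and (791,225). It looks in line; I'll check its pose numerically.

```bash
python3 - <<'E'
from h import *
th=np.radians(2.95);X=np.array([np.cos(th),np.sin(th)]);Y=np.array([-X[1],X[0]]);C=np.array([.4382,.0393])
P=[]
for u,v,z in[(562,120,.078),(570,250,.078),(774,93,.115),(791,225,.115)]:
    p=w("top",(290+(u-400)*.3-.3,230+v*.3-.3),z)[:2]-C;P.append([p@X,p@Y]);print(np.round(P[-1],4))
P=np.array(P);f=P[:2].mean(0);b=P[2:].mean(0);print(f,b,np.degrees(np.arctan2(f[0]-b[0],f[1]-b[1])))
E
```

```text
[ 0.0455 -0.1058]
[-0.0506 -0.1021]
[ 0.0453 -0.2589]
[-0.0507 -0.2593]
[-0.00255381 -0.10396194] [-0.00268609 -0.25912576] 0.048845621647534816
```

>>> drive_tool(
  deltas=[
    {"gripper":255,"offset":[0.003,0,0.03],"angular":[0,0,-0.004]},
    {"gripper":255,"offset":[0.003,0,0.07],"angular":[0,0,-0.004]},
    {"gripper":255,"offset":[0.003,0,0.105],"angular":[0,0,-0.004]},
    {"gripper":255,"offset":[0.003,0,0.127],"angular":[0,0,-0.004]},
    {"gripper":255,"offset":[0.003,0,0.135],"angular":[0,0,-0.004]},
  ],
)

```text
t: 11.45
eef_pos: [0.4532, -0.2649, 0.14]
tool_rot: [-0.002, 0.686, 0.727, 0.0]
contact_force: [0.0, 0.2, -0.3]
gripper_width: 0.005
grasp_force: 0.0
```

>>> drive_tool(
  deltas=[
    {"gripper":255,"offset":[0,0,0],"angular":[0,0,0]},
  ],
)

```text
t: 11.55
eef_pos: [0.4538, -0.2658, 0.1415]
tool_rot: [-0.001, 0.687, 0.727, 0.0]
contact_force: [0.5, -0.6, 0.2]
gripper_width: 0.002
grasp_force: 0.0
```

```bash
cat >> h.py <<'E'
th=np.radians(2.95);X=np.array([np.cos(th),np.sin(th)]);Y=np.array([-X[1],X[0]]);C=np.array([.4382,.0393])
def lane():
    p=bot.get_obs()["eef_pos"][:2]-C;print("lane",round(p@X,4),round(p@Y,4))
E
python3 - <<'E'
from h import *
lane();plan([[*(C-.0025*X+y*Y).round(4),.143,92.95] for y in(-.275,.069)])
E
```

```text
lane -0.0002 -0.3055
t 11.55 tcp [ 0.4538 -0.2658  0.1415] psi 93.25 q [ 0.67  0.48 -0.32  2.02  0.23  0.68  0.26] F [ 0.5 -0.6  0.2] w 0.002 g 0.0
[np.float64(0.4499), np.float64(-0.2355), 0.143, 92.95] off [ 0.0305 -0.0021 -0.0015] ang [-0.0011 -0.0019  0.0068]
[np.float64(0.4322), np.float64(0.1081), 0.143, 92.95] off [0.3441 0.     0.    ] ang [0. 0. 0.]
```

>>> drive_tool(
  deltas=[
    {"gripper":255,"offset":[0.01,-0.001,0],"angular":[0,0,0.002]},
    {"gripper":255,"offset":[0.02,-0.0018,-0.001],"angular":[0,0,0.004]},
    {"gripper":255,"offset":[0.026,-0.0021,-0.001],"angular":[0,0,0.005]},
    {"gripper":255,"offset":[0.032,-0.0021,-0.001],"angular":[0,0,0.005]},
    {"gripper":255,"offset":[0.038,-0.0021,-0.001],"angular":[0,0,0.005]},
  ],
)

```text
t: 12.05
eef_pos: [0.4494, -0.2294, 0.1435]
tool_rot: [0.001, 0.689, 0.725, 0.0]
contact_force: [-0.7, -3.2, 1.0]
gripper_width: -0.0
grasp_force: 0.0
```

>>> drive_tool(
  deltas=[
    {"gripper":255,"offset":[0.01,0,0],"angular":[0,0,0]},
    {"gripper":255,"offset":[0.02,0,0],"angular":[0,0,0]},
    {"gripper":255,"offset":[0.03,0,0],"angular":[0,0,0]},
    {"gripper":255,"offset":[0.04,0,0],"angular":[0,0,0]},
    {"gripper":255,"offset":[0.05,0,0],"angular":[0,0,0]},
  ],
)

```text
t: 12.55
eef_pos: [0.4466, -0.1787, 0.1429]
tool_rot: [-0.0, 0.689, 0.725, -0.0]
contact_force: [0.4, -3.8, 2.1]
gripper_width: 0.003
grasp_force: 0.0
```

```bash
python3 - <<'E'
from h import *
lane();plan([[*(C-.0025*X+y*Y).round(4),.143,92.95] for y in(-.15,.069)])
E
```

```text
lane -0.0029 -0.2181
t 12.55 tcp [ 0.4466 -0.1787  0.1429] psi 92.93 q [ 0.53  0.42 -0.33  2.12  0.23  0.63  0.09] F [ 0.4 -3.8  2.1] w 0.003 g 0.0
[np.float64(0.4434), np.float64(-0.1106), 0.143, 92.95] off [ 0.0682  0.0003 -0.0001] ang [-0.0001  0.     -0.0005]
[np.float64(0.4322), np.float64(0.1081), 0.143, 92.95] off [2.19e-01 1.00e-04 0.00e+00] ang [0. 0. 0.]
```

>>> drive_tool(
  deltas=[
    {"gripper":255,"offset":[0.01,0,0],"angular":[0,0,0]},
    {"gripper":255,"offset":[0.02,0,0],"angular":[0,0,0]},
    {"gripper":255,"offset":[0.03,0,0],"angular":[0,0,0]},
    {"gripper":255,"offset":[0.04,0,0],"angular":[0,0,0]},
    {"gripper":255,"offset":[0.05,0,0],"angular":[0,0,0]},
  ],
)

```text
t: 13.05
eef_pos: [0.4441, -0.1298, 0.143]
tool_rot: [0.001, 0.689, 0.725, -0.0]
contact_force: [0.6, -12.2, 1.6]
gripper_width: -0.003
grasp_force: 0.0
```

>>> drive_tool(
  deltas=[
    {"gripper":255,"offset":[0.008,0,0],"angular":[0,0,0]},
    {"gripper":255,"offset":[0.016,0,0],"angular":[0,0,0]},
    {"gripper":255,"offset":[0.024,0,0],"angular":[0,0,0]},
    {"gripper":255,"offset":[0.032,0,0],"angular":[0,0,0]},
    {"gripper":255,"offset":[0.04,0,0],"angular":[0,0,0]},
  ],
)

```text
t: 13.55
eef_pos: [0.4418, -0.0901, 0.1429]
tool_rot: [0.0, 0.689, 0.724, -0.0]
contact_force: [-0.2, -6.2, 0.9]
gripper_width: -0.002
grasp_force: 0.0
```

```bash
python3 - <<'E'
from h import *
lane();plan([[*(C-.0025*X+y*Y).round(4),.143,92.95] for y in(-.1,.069)])
s=optics.read_camera("scene");t=optics.read_camera("top")
a=cv2.resize(s[150:300,190:340],(400,400),interpolation=cv2.INTER_CUBIC);b=cv2.resize(t[220:370,250:400],(400,400),interpolation=cv2.INTER_CUBIC)
cv2.imwrite("pics/push.png",np.hstack([a,b]))
E
```

```text
lane -0.003 -0.1294
t 13.55 tcp [ 0.4418 -0.0901  0.1429] psi 92.84 q [ 0.37  0.38 -0.36  2.19  0.23  0.61 -0.11] F [-0.2 -6.2  0.9] w -0.002 g 0.0
[np.float64(0.4408), np.float64(-0.0607), 0.143, 92.95] off [ 0.0294  0.0004 -0.0001] ang [-0.0004  0.0013 -0.0024]
[np.float64(0.4322), np.float64(0.1081), 0.143, 92.95] off [1.69e-01 1.00e-04 0.00e+00] ang [0. 0. 0.]
```

View pics/push.png

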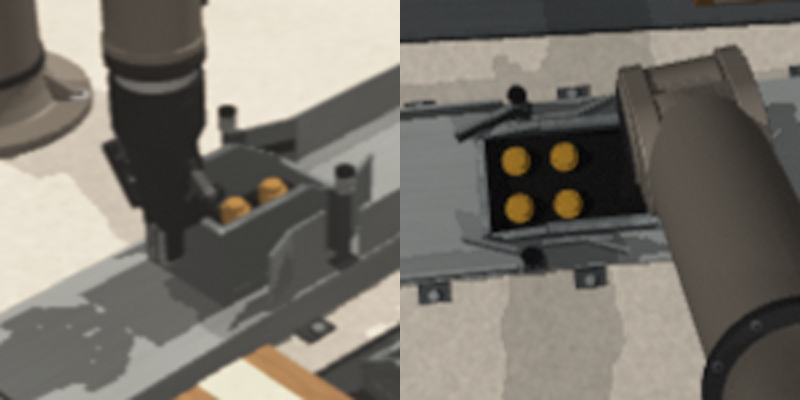

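The bin is running straight between the guides with both flaps swung open along its sides (posts at crop (517,95) and (532,257)), at a push of about 6 N. Continuing.

>>> drive_tool(
  deltas=[
    {"gripper":255,"offset":[0.01,0,0],"angular":[0,0,0]},
    {"gripper":255,"offset":[0.02,0,0],"angular":[0,0,0]},
    {"gripper":255,"offset":[0.03,0,0],"angular":[0,0,0]},
    {"gripper":255,"offset":[0.04,0,0],"angular":[0,0,0]},
    {"gripper":255,"offset":[0.05,0,0],"angular":[0,0,0]},
  ],
)

```text
t: 14.15
eef_pos: [0.4393, -0.0389, 0.1428]
tool_rot: [-0.0, 0.689, 0.725, -0.0]
contact_force: [-0.5, -3.0, -0.7]
gripper_width: -0.003
grasp_force: 0.0
```

>>> drive_tool(
  deltas=[
    {"gripper":255,"offset":[0.01,0,0],"angular":[0,0,0]},
    {"gripper":255,"offset":[0.02,0,0],"angular":[0,0,0]},
    {"gripper":255,"offset":[0.03,0,0],"angular":[0,0,0]},
    {"gripper":255,"offset":[0.04,0,0],"angular":[0,0,0]},
    {"gripper":255,"offset":[0.05,0,0],"angular":[0,0,0]},
  ],
)

```text
t: 14.65
eef_pos: [0.4368, 0.011, 0.1428]
tool_rot: [-0.0, 0.689, 0.725, -0.0]
contact_force: [0.3, -2.4, -1.1]
gripper_width: 0.004
grasp_force: 0.0
```

```bash
python3 - <<'E'
from h import *
lane();plan([[*(C-.0025*X+y*Y).round(4),.143,92.95] for y in(0,.072)])
E
```

```text
lane -0.0029 -0.0282
t 14.65 tcp [0.4368 0.011  0.1428] psi 92.92 q [ 0.16  0.37 -0.38  2.22  0.24  0.59 -0.35] F [ 0.3 -2.4 -1.1] w 0.004 g 0.0
[np.float64(0.4357), np.float64(0.0392), 0.143, 92.95] off [ 0.0282  0.0004 -0.0002] ang [-0.0003 -0.     -0.0006]
[np.float64(0.432), np.float64(0.1111), 0.143, 92.95] off [0.072 0.    0.   ] ang [0. 0. 0.]
```

>>> drive_tool(
  deltas=[
    {"gripper":255,"offset":[0.01,0,0],"angular":[0,0,0]},
    {"gripper":255,"offset":[0.02,0,0],"angular":[0,0,0]},
    {"gripper":255,"offset":[0.03,0,0],"angular":[0,0,0]},
    {"gripper":255,"offset":[0.04,0,0],"angular":[0,0,0]},
    {"gripper":255,"offset":[0.05,0,0],"angular":[0,0,0]},
  ],
)

```text
t: 15.15
eef_pos: [0.4343, 0.0609, 0.1429]
tool_rot: [-0.0, 0.689, 0.725, -0.0]
contact_force: [1.7, -2.2, -1.1]
gripper_width: 0.002
grasp_force: 0.0
```

>>> drive_tool(
  deltas=[
    {"gripper":255,"offset":[0.01,0,0],"angular":[0,0,0]},
    {"gripper":255,"offset":[0.02,0,0],"angular":[0,0,0]},
    {"gripper":255,"offset":[0.03,0,0],"angular":[0,0,0]},
    {"gripper":255,"offset":[0.04,0,0],"angular":[0,0,0]},
    {"gripper":255,"offset":[0.049,0,0],"angular":[0,0,0]},
  ],
)

```text
t: 15.65
eef_pos: [0.4319, 0.1102, 0.143]
tool_rot: [-0.0, 0.689, 0.725, 0.0]
contact_force: [-0.4, -2.2, -0.4]
gripper_width: -0.0
grasp_force: 0.0
```

>>> drive_tool(
  deltas=[
    {"gripper":255,"offset":[0.003,0,0],"angular":[0,0,0]},
    {"gripper":255,"offset":[0.004,0,0],"angular":[0,0,0]},
    {"gripper":255,"offset":[0.001,0,0],"angular":[0,0,0]},
    {"gripper":255,"offset":[0.001,0,0],"angular":[0,0,0]},
    {"gripper":255,"offset":[0.001,0,0],"angular":[0,0,0]},
  ],
)

```text
t: 16.15
eef_pos: [0.432, 0.1097, 0.1429]
tool_rot: [0.0, 0.689, 0.725, 0.0]
contact_force: [0.1, -0.1, 0.6]
gripper_width: 0.001
grasp_force: 0.0
```

```bash
python3 - <<'E'
from h import *
lane();plan([])
s=optics.read_camera("scene")
cv2.imwrite("pics/thru.png",cv2.resize(s[130:280,220:420],(800,600),interpolation=cv2.INTER_CUBIC))
E
```

```text
lane -0.0026 0.0706
t 16.15 tcp [0.432  0.1097 0.1429] psi 92.87 q [-0.04  0.38 -0.4   2.2   0.26  0.61 -0.59] F [ 0.1 -0.1  0.6] w 0.001 g 0.0
```

View pics/thru.png

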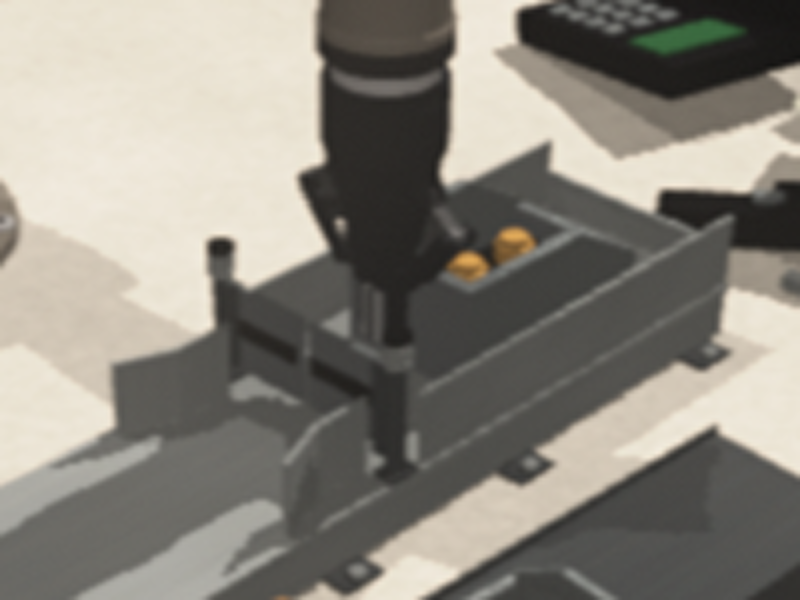

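The picture shows both flaps shut (crop (230,300) to (370,390)) behind the fingers and the bin, with the bin straight in the outfeed. I'll lift straight up and clear.

>>> drive_tool(
  deltas=[
    {"gripper":255,"offset":[-0.002,0,-0.008],"angular":[0,0,0]},
    {"gripper":255,"offset":[-0.003,0,-0.03],"angular":[0,0,0]},
    {"gripper":255,"offset":[-0.003,0,-0.07],"angular":[0,0,0]},
    {"gripper":255,"offset":[-0.003,0,-0.11],"angular":[0,0,0]},
    {"gripper":255,"offset":[-0.003,0,-0.15],"angular":[0,0,0]},
  ],
)

```text
t: 16.7
eef_pos: [0.4316, 0.1069, 0.295]
tool_rot: [-0.0, 0.689, 0.725, 0.0]
contact_force: [1.1, -0.8, 0.6]
gripper_width: 0.0
grasp_force: 0.0
```

>>> drive_tool(
  deltas=[
    {"gripper":255,"offset":[-0.04,0,-0.03],"angular":[0,0,0]},
    {"gripper":255,"offset":[-0.08,0.01,-0.04],"angular":[0,0,0]},
    {"gripper":255,"offset":[-0.12,0.01,-0.04],"angular":[0,0,0]},
    {"gripper":255,"offset":[-0.15,0.01,-0.04],"angular":[0,0,0]},
    {"gripper":255,"offset":[-0.16,0.01,-0.04],"angular":[0,0,0]},
  ],
)

```text
t: 17.2
eef_pos: [0.4497, -0.0557, 0.3335]
tool_rot: [0.0, 0.691, 0.723, -0.0]
contact_force: [0.5, 0.7, -0.7]
gripper_width: 0.007
grasp_force: 0.0
```

```bash
python3 - <<'E'
from h import *
plan([])
s=optics.read_camera("scene")
cv2.imwrite("pics/end.png",s[60:420,100:580])
E
```

```text
t 17.2 tcp [ 0.4497 -0.0557  0.3335] psi 92.63 q [ 0.29  0.1  -0.32  2.01  0.04  1.04 -0.  ] F [ 0.5  0.7 -0.7] w 0.007 g 0.0
```

View pics/end.png

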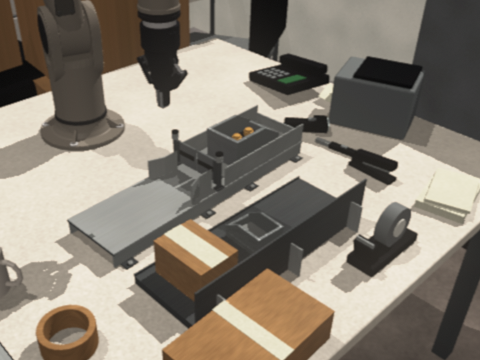

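The bin stands in the outfeed at about (235,135), the flaps between the posts at (177,140) and (219,165) are shut, the bystanders have not moved, and the robot is clear.

```bash
python3 -c "
from station import bot
print(bot.hand_in())"
```

```text
the job is handed in; nothing more can be done
None
```

The bin was set down level on the infeed and released, then pushed through the flaps, which shut behind it; nothing else was moved, and I handed the job in at about 17 s with the arm clear.

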